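# Mount the colony-counting magnifier on its ball stand and latch it

## Task

Put the magnifier back on its counting stand: gently lower its socket over the steel ball until it sits flat on the seat, with the latch lever still raised and the lens over the culture dish on the stand. Then press the red latch lever fully down and let go; leave the dish and the other things on the bench where they are.

Things in the scene. Friction and masses are not known exactly. Their poses are not given: they have to be found in the camera images.
- stand: Fixed counting stand: white base plate 232 x 132 mm, 14 mm thick, with a column carrying a round aluminium seat flange (104 mm across, its flat top at z = 75 mm) and on it the steel ball. The origin lies on the bench straight under the ball; z is up, and the culture dish sits at -x of the column (axis 125 mm from the ball). Its place and yaw vary.
- seat (a point): Middle of the flat top of the stand's seat flange, straight under the ball, 75 mm above the bench: where the magnifier's origin must come to rest.
- ball (a point): Centre of the polished steel ball, 28 mm in diameter, 20 mm above the seat (its top is 34 mm above the seat); it stands on a neck 13 mm thick.
- dish_spot (a point): Middle of the dark round dish plate on the stand, 125 mm from the ball along the stand's -x, 16 mm above the bench; the lens axis has to end up over this point.
- magnifier: Loose magnifier head, 0.4 to 0.65 kg, 225 mm long, standing upright on the bench. Origin: on the socket's axis in the plane of the underside; z up, lens to -x, tail with lever to +x. Grey bell socket, then a level grey arm to the black lens ring. Feet under arm and tail (x = -50 to +50 mm) rest flat on bench or seat; it balances about 30 mm to the lens side of the origin.
- socket (a point): Middle of the socket's mouth = the magnifier's origin. The bell is 62 mm across at the mouth, 49 mm above, 42 mm high, open below: mouth about 44 mm wide, narrowing within 11 mm to a bore of 33 mm, 36 mm deep, so it leads itself over the ball and has about 2 mm play round it. On the ball it can still be turned about the upright axis.
- grip (a point): Place to hold the magnifier: middle of its grey arm between bell and lens, at x = -48 mm, y = 0, z = 28 mm in the magnifier's frame. The arm is 26 mm wide (across y), its top is at z = 38 mm, its underside at 14 mm; fingertips at z = 9 mm or higher clear everything. From above, 10 mm either way along the arm is free.
- lens_center (a point): Centre of the round lens (black ring 98 mm across, z = 18 to 34 mm in the magnifier's frame), 125 mm from the socket axis along the magnifier's -x.
- lever (a joint): Red latch lever on the magnifier, 66 mm long; hinge along y at x = 10, z = 48 mm in the magnifier's frame. 0 = fully down (level, along the magnifier's +x; latched), up to 0.9 = raised; starts at 0.68 to 0.88 and stays where left (friction 0.12 N m: 2 to 4 N on the pad moves it). It slides a fork under the ball: it cannot close with the socket half on, nor can the socket go on with it closed.
- lever_pad (a point): Middle of the upper face of the lever's finger pad (28 x 26 mm), 52 mm from the lever's hinge; pressed fully down it lies 62 mm from the socket axis along the magnifier's +x and 52.5 mm above its underside.
- count_dish: Loose round culture dish, 94 mm across, 19 mm high, lying on the stand's dish plate in a shallow ring (top about 35 mm above the bench); origin in the middle of its underside. To be left where it is.
- marker: Loose black and red marker pen, 102 mm long, 12 mm thick, lying between stand and magnifier; to be left alone.
- dropper_red: Loose dropper bottle with red top, 32 mm across, 90 mm high, standing at the back; to be left alone.
- spare_dish_top: Upper one of two spare loose culture dishes (94 mm across, 19 mm high each) piled at the left of the bench; to be left alone.
Mind the look-alikes: they are no part of the job. What is shaped like the count_dish but blue or brown is not meant.

How it is judged:
By the outcome, as a careful person would: the job done as asked, in the order asked, and still so for the second after the job is handed in, with the robot touching nothing.
It also fails if it takes over 51 s, if anything falls off the work surface, if the arm or the gripper's body presses on something with over 40 N, if the wrist force passes 120 N, or if a joint passes its speed limit or range.

## Robot

A 6-joint arm with a two-finger parallel gripper is mounted at the origin on a cart in front of the work surface, level with it; the furniture and walls round the work are solid. World frame = base frame: x ahead of the robot, y to its left, z up, the work surface at z = 0. Lengths are in m, angles in rad, forces in N, time in s.
With the tool pointing down it reaches from about 0.275 to 0.725 m from the base axis. Payload 5.6 kg.
Tool frame: the origin (TCP) lies at the very end of the fingers, on their centre line; the grasp point (between the pads) lies 19 mm behind it; z points along the fingers, y is the line along which they close (so a half turn about z gives the same grasp; the last joint's range is limited). The gripper opens to 85 mm and grips with 20 to 120 N. Pads are 22 mm wide; open, the fingers measure 114 mm over their backs; the gripper's body (76 mm by 85 mm) begins 54 mm behind the grasp point. The pads swing forward as they close: fully open they stand 13 mm farther back than shut.
Start: joints at [-1.002, 0.255, 0.108, 0, -1.424, -0.285], TCP at [0.154, -0.528, 0.231] pointing down, gripper open.
Joint ranges: [-2.95, 2.95], [-1.21, 1.97], [-1.09, 1.5], [-2.87, 1.71], [-2.94, -0.07], [-3.05, 3.05]. Speed limits (rad/s): [2.57, 2.57, 3.14, 3.14, 3.14, 3.14].

## Interface

Orientations are given as a unit quaternion [w, x, y, z].
In Python, from workcell import * gives the robot as it stands.
- The arm moves only by the shell command python3 -m inch 'ROWS' [FORCE]. ROWS is JSON, a list of rows, each an object of numbers: "x", "y", "z": the shift along the tool's x, y, z in cm; "twist": the turn about the tool's z in rad; "fingers": the finger opening in cm, from 0 to 8.54. In form: [{"x": .., "y": .., "z": .., "twist": .., "fingers": ..}, ...]. A call has 1 to 20 rows; each row shifts and turns the commanded pose from where the row before left it, along the tool's axes as they then stand; what a row does not reach is not made up. A row lasts 1/8 s, in which the tool goes at most 62.5 mm and 10.7 degrees, less where a joint would pass 70% of its speed; a pose out of reach is approached as far as the arm can. A call is refused whole if a number of a shift passes 6.25 or a number of a turn 0.188, either way. A call with a gripper value outside its range is refused whole. The fingers move at their own pace and stop on an object; FORCE is the grip in N (left out, the last holds). Time passes only in rows, so rows that do not move let the fingers close. It gives the time, the measured TCP pose, the force, the opening and the grip force at its end, in the units of the state.
- sense(): the state, without advancing time (a new reading comes with each control period).
- get_image(name): name is "side" or "top"; returns a dict with "image" (480x640x3 uint8, red, green, blue), "fov_y" (degrees; the focal length in pixels is half the picture's height over the tangent of half this angle, whatever the lens; pixels are square), "cx", "cy" (the principal point, pixels), "extrinsics" (4x4, takes a point from camera to world coordinates). Camera axes: x right, y up, looking along -z (the intrinsics and any distortion apply to the point x, -y, -z); pixel columns grow to the right and rows downward; lengths in m; the calibration is good to about 2 mm. A picture is of the moment at which its call begins. There is no depth.
- hand_in(): hands the job in; it is judged then, once.
The state is a dict: "clock": time; "qpos": joint angles; "qd": joint speeds; "joint_torque": joint torques, N m; "eef_pos": TCP position; "ee_rot": TCP orientation; "wrist_force": force on the tool from outside, world axes, zero at the start; "wrist_torque": the same for the moment, N m; "finger_gap": finger opening in m; "gripper_force": force on a finger pad.
Only numpy, scipy, OpenCV 4.12 (cv2) and the standard library are available. Lean on these libraries where they do the work, as an engineer would, in place of code of your own. Each camera call takes 0.05 s, during which the arm holds its last target. There are 200 camera calls.

## Working session

There is one attempt and no reset: what is moved stays moved. The work goes in short steps, Python scripts to look and compute and a shell command to move; the robot and the scene stay as the last step left them, time stands still between calls to the robot, and variables do not carry over. Pictures are saved under pics/ and viewed, at most 10 in all, crops included, and the job is handed in when it is done.

```bash
ls; mkdir -p pics; python3 - <<'E'
from workcell import *
import cv2,numpy as np
for n in("top","side"):
    d=get_image(n);cv2.imwrite(f"pics/{n}0.png",d["image"][:,:,::-1])
    print(n,{k:np.round(v,4).tolist() if not isinstance(v,str) else v for k,v in d.items() if k!="image"})
print(sense())
E
```

```text
pics
top {'fov_y': 42.9117, 'cx': 325.5117, 'cy': 238.2586, 'extrinsics': [[0.0262, 0.9902, -0.1373, 0.305], [-0.9996, 0.0273, 0.0062, 0.1839], [0.0099, 0.1371, 0.9905, 1.6784], [0.0, 0.0, 0.0, 1.0]]}
side {'fov_y': 47.9984, 'cx': 316.1218, 'cy': 249.0776, 'extrinsics': [[0.0183, 0.5463, -0.8374, -0.7726], [-0.9998, 0.0117, -0.0142, 0.1599], [0.002, 0.8375, 0.5464, 0.9516], [0.0, 0.0, 0.0, 1.0]]}
{'clock': 0.1, 'qpos': array([-1.00236233e+00,  2.55686097e-01,  1.07149881e-01, -3.99151394e-04,
       -1.42389498e+00, -2.84586529e-01]), 'qd': array([-0.00088148, -0.00108253,  0.00279736, -0.00026459,  0.00085209,
        0.00136265]), 'joint_torque': array([-2.02242227e-03, -3.87603307e+01,  2.38473737e+01,  5.37803560e+00,
       -3.82221944e-03, -5.09083719e-06]), 'eef_pos': array([ 0.15394755, -0.52756585,  0.23049696]), 'ee_rot': array([-1.58452085e-04, -1.41418638e-01,  9.89949525e-01,  8.25870132e-04]), 'wrist_force': array([-0.15902973,  0.07287987,  0.29812743]), 'wrist_torque': array([-0.00812771, -0.04667631,  0.04700743]), 'gripper_force': 0.0, 'finger_gap': 0.0853195995804907}
```

View pics/top0.png

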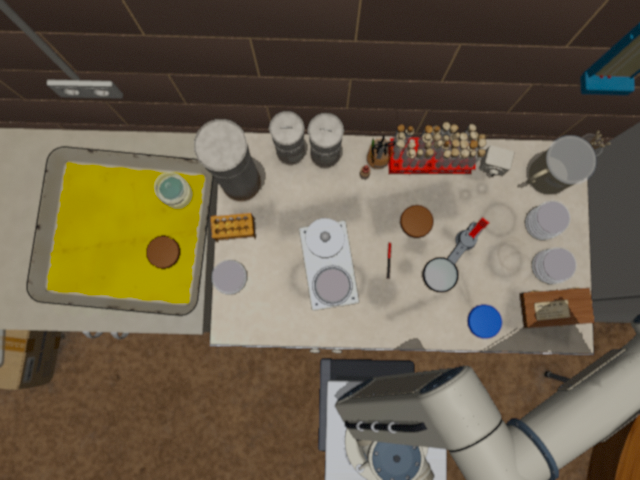

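View pics/side0.png

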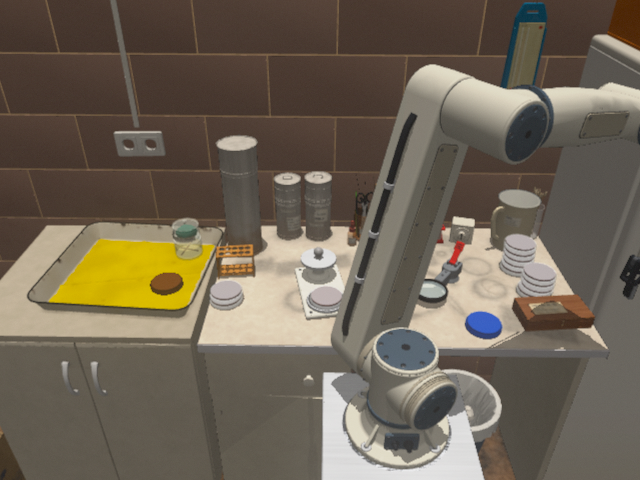

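The top view shows the stand with its ball at about (325,237) and dish at (333,285). The magnifier's lens is at (440,274), its bell at (467,240) and the lever tip at (480,226). In the side view the ball is at (318,252), the lens at (432,291) and the lever at (458,252). Next I'll take enlarged crops.

```bash
cat > h.py <<'E'
import numpy as np,cv2
from workcell import *
class Cam:
    def __init__(s,n):
        d=get_image(n);s.im=d["image"];s.f=240/np.tan(np.radians(d["fov_y"])/2);s.cx,s.cy,s.E=d["cx"],d["cy"],np.array(d["extrinsics"])
    def ray(s,p):
        v=s.E[:3,:3]@np.array([(p[0]-s.cx)/s.f,-(p[1]-s.cy)/s.f,-1]);return s.E[:3,3],v/np.linalg.norm(v)
    def plane(s,p,z):
        o,v=s.ray(p);return o+v*(z-o[2])/v[2]
    def proj(s,P):
        c=s.E[:3,:3].T@(np.array(P)-s.E[:3,3]);return np.array([s.cx-s.f*c[0]/c[2],s.cy+s.f*c[1]/c[2]])
def tri(a,pa,b,pb):
    o1,v1=a.ray(pa);o2,v2=b.ray(pb)
    t=np.linalg.lstsq(np.c_[v1,-v2],o2-o1,rcond=None)[0];A,B=o1+t[0]*v1,o2+t[1]*v2
    return (A+B)/2,np.linalg.norm(A-B)
def crop(c,x,y,w,h,k): return cv2.resize(c.im[y:y+h,x:x+w,::-1],None,fx=k,fy=k,interpolation=cv2.INTER_CUBIC)
E
python3 - <<'E'
from h import *
t,s=Cam("top"),Cam("side")
a=crop(t,295,205,100,110,4);b=crop(t,415,205,100,110,4)
cv2.imwrite("pics/tc.png",np.hstack([a,b]))
a=crop(s,285,225,100,100,4);b=crop(s,405,225,100,100,4)
cv2.imwrite("pics/sc.png",np.hstack([a,b]))
E
```

```text
(no output)
```

View pics/tc.png

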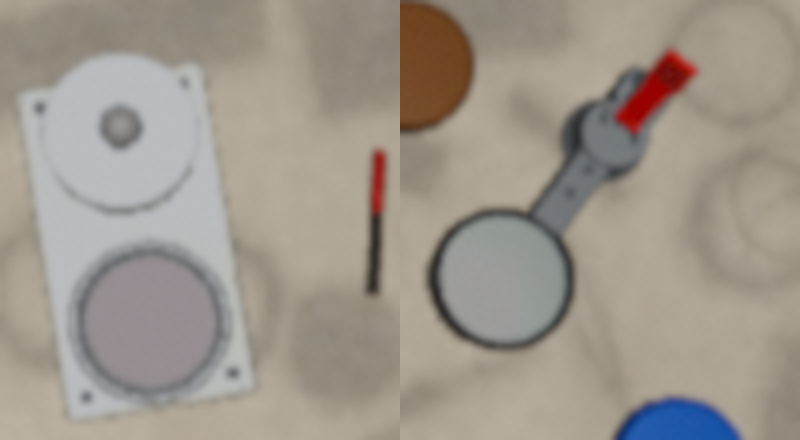

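View pics/sc.png

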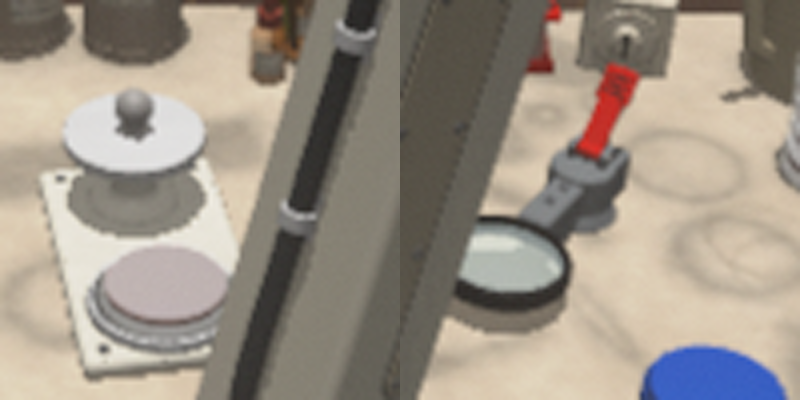

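The crops are clear. In the top crop the ball is at crop pixel (120,127), the flange centre (121,132), the dish (150,319), the lens ring (502,278), the bell top (613,135) and the lever pad (675,75). In the side crop the ball is at (133,107). The arm link hides part of the dish and ring there.

```bash
python3 - <<'E'
from h import *
t,s=Cam("top"),Cam("side")
np.set_printoptions(precision=4,suppress=True)
o=lambda u,v,x,y:np.array([(u+.5)/4-.5+x,(v+.5)/4-.5+y])
tp=lambda u,v:o(u,v,295,205) if u<400 else o(u-400,v,415,205)
sp=lambda u,v:o(u,v,285,225) if u<400 else o(u-400,v,405,225)
print("ball",*tri(t,tp(120,127),s,sp(133,107)))
print("flange",t.plane(tp(121,132),.075),"side",s.plane(sp(134,131),.075), *tri(t,tp(121,132),s,sp(134,131)))
print("dish",t.plane(tp(150,319),.035))
print("plate corners",[t.plane(tp(*p),.014)[:2] for p in((20,94),(200,64),(255,386),(72,419))])
# lens ring: dark mask ellipse
g=cv2.cvtColor(t.im,cv2.COLOR_RGB2GRAY)
m=np.zeros_like(g);m[250:300,418:462]=(g[250:300,418:462]<85)
c=max(cv2.findContours(m,cv2.RETR_EXTERNAL,cv2.CHAIN_APPROX_NONE)[0],key=len)
e=cv2.fitEllipse(cv2.convexHull(c));print("ring ell",e)
L=t.plane(e[0],.030);print("lens",L,"hand",t.plane(tp(502,278),.03))
B=t.plane(tp(613,135),.042);print("bell",B)
print("ringtop tri", *tri(t,tp(502,274),s,sp(507,257)))
print("lever pad",*tri(t,tp(675,75),s,sp(620,82)))
print("screws on arm",t.plane(tp(569,194),.038),t.plane(tp(588,170),.038), *tri(t,tp(569,194),s,sp(551,213)))
d=L-B;print("dist",np.linalg.norm(d[:2]),"yaw of -x",np.arctan2(d[1],d[0]))
print("marker",t.plane(tp(378,150),.006),t.plane(tp(372,293),.006))
E
```

```text
ball [0.5295 0.1767 0.0941] 0.0004950274030356357
flange [0.5289 0.1756 0.075 ] side [0.5268 0.1761 0.075 ] [0.5291 0.1759 0.0734] 0.0005305887794887905
dish [0.4081 0.1526 0.035 ]
plate corners [array([0.5619, 0.2456]), array([0.5863, 0.122 ]), array([0.3659, 0.0798]), array([0.3404, 0.2033])]
ring ell ((437.63995361328125, 275.00433349609375), (30.448875427246094, 32.82611083984375), 148.99234008789062)
lens [ 0.4414 -0.1325  0.03  ] hand [ 0.444  -0.1393  0.03  ]
bell [ 0.5421 -0.2122  0.042 ]
ringtop tri [ 0.4468 -0.1426  0.026 ] 0.0050787443206150315
lever pad [ 0.5761 -0.2415  0.0914] 5.431054999156451e-05
screws on arm [ 0.5015 -0.1831  0.038 ] [ 0.5183 -0.1961  0.038 ] [ 0.5032 -0.1863  0.0241] 0.00018099244223558332
dist 0.12842601348573282 yaw of -x 2.4719863176081773
marker [ 0.5309 -0.0027  0.006 ] [0.4318 0.0003 0.006 ]
```

```bash
python3 -m inch '[{"x":-2,"y":1.08},{"x":-3.7,"y":1.99},{"x":-3.7,"y":1.99},{"x":-3.7,"y":1.99},{"x":-3.7,"y":1.99},{"x":-3.7,"y":1.99},{"x":-3.7,"y":1.99},{"x":-3.7,"y":1.99},{"x":-3.7,"y":1.99},{"x":-3.7,"y":1.99},{"x":-3.7,"y":1.99},{"x":-3.7,"y":1.99},{"x":-2,"y":1.08},{"twist":0.16,"fingers":5.5},{"twist":0.16},{"twist":0.16},{"twist":0.16},{"twist":0.16},{"twist":0.135}]' 60
cat > goto.py <<'E'
import sys
from h import *
from scipy.spatial.transform import Rotation as R
# args: x y z yangle -> shift in tool axes (cm), twist
x,y,z,a=map(float,sys.argv[1:5]);s=sense()
M=R.from_quat(np.roll(s["ee_rot"],-1)).as_matrix()
c=np.arctan2(M[1,1],M[0,1])
print("pos",np.round(s["eef_pos"],4),"yang",round(c,3),"tilt",np.round(M[:2,2],3),"shift cm",np.round(100*M.T@(np.array([x,y,z])-s["eef_pos"]),2),"twist",round(c-a,3),"t",s["clock"],"F",np.round(s["wrist_force"],1),"gap",round(s["finger_gap"],4))
E
python3 goto.py .504 -.183 .12 .919
```

```text
pos [ 0.154  -0.5278  0.231 ] yang 1.855 tilt [-0.     0.001] shift cm [-43.26  23.3   11.11] twist 0.936 t 0.3 F [0.3 0.4 0.1] gap 0.0855invalid input at $[0]: expected keys x, y, z, twist, fingers
```

```bash
python3 -m inch '[{"x":-2,"y":1.08,"z":0,"twist":0,"fingers":8.5},{"x":-3.7,"y":1.99,"z":0,"twist":0,"fingers":8.5},{"x":-3.7,"y":1.99,"z":0,"twist":0,"fingers":8.5},{"x":-3.7,"y":1.99,"z":0,"twist":0,"fingers":8.5},{"x":-3.7,"y":1.99,"z":0,"twist":0,"fingers":8.5},{"x":-3.7,"y":1.99,"z":0,"twist":0,"fingers":8.5},{"x":-3.7,"y":1.99,"z":0,"twist":0,"fingers":8.5},{"x":-3.7,"y":1.99,"z":0,"twist":0,"fingers":8.5},{"x":-3.7,"y":1.99,"z":0,"twist":0,"fingers":8.5},{"x":-3.7,"y":1.99,"z":0,"twist":0,"fingers":8.5},{"x":-3.7,"y":1.99,"z":0,"twist":0,"fingers":8.5},{"x":-3.7,"y":1.99,"z":0,"twist":0,"fingers":8.5},{"x":0,"y":0,"z":0,"twist":0.16,"fingers":5.5},{"x":0,"y":0,"z":0,"twist":0.16,"fingers":5.5},{"x":0,"y":0,"z":0,"twist":0.16,"fingers":5.5},{"x":0,"y":0,"z":0,"twist":0.16,"fingers":5.5},{"x":0,"y":0,"z":0,"twist":0.16,"fingers":5.5},{"x":0,"y":0,"z":0,"twist":0.135,"fingers":5.5}]' 60
python3 goto.py .504 -.183 .12 .919
```

```text
clock: 2.55
eef_pos: [0.4996, -0.1879, 0.2312]
ee_rot: [-0.0, 0.322, 0.947, 0.0]
wrist_force: [-0.5, -0.3, -0.2]
finger_gap: 0.0549
gripper_force: 0.0
pos [ 0.4996 -0.1879  0.2312] yang 0.915 tilt [-0.  0.] shift cm [-0.06  0.66 11.12] twist -0.004 t 2.55 F [-0.5 -0.3 -0.2] gap 0.0549
```

```bash
python3 -m inch '[{"x":0,"y":0.66,"z":3,"twist":0,"fingers":5.5},{"x":0,"y":0,"z":5,"twist":0,"fingers":5.5},{"x":0,"y":0,"z":5,"twist":0,"fingers":5.5},{"x":0,"y":0,"z":3,"twist":0,"fingers":5.5},{"x":0,"y":0,"z":0,"twist":0,"fingers":5.5}]'
python3 goto.py .504 -.183 .009 .919
python3 - <<'E'
from h import *
t,s=Cam("top"),Cam("side")
cv2.imwrite("pics/d.png",np.hstack([crop(t,415,205,100,100,4),crop(s,405,225,100,100,4)]))
E
```

```text
clock: 3.18
eef_pos: [0.5017, -0.1824, 0.0692]
ee_rot: [-0.003, 0.32, 0.947, -0.001]
wrist_force: [-0.7, -0.2, 1.2]
finger_gap: 0.0549
gripper_force: 0.0
pos [ 0.5017 -0.1824  0.0692] yang 0.919 tilt [-0.005  0.001] shift cm [-0.24  0.11  6.02] twist 0.0 t 3.175 F [-0.7 -0.2  1.2] gap 0.0549
```

View pics/d.png

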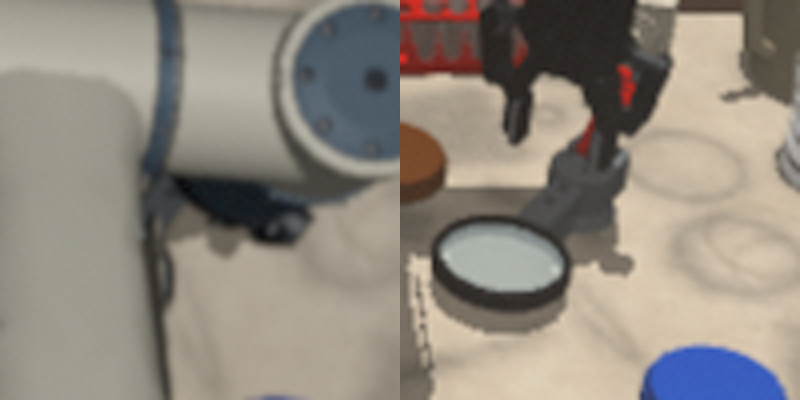

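The side view now shows the whole ring, centred near crop (501,257). The fingertips straddle the arm at about (517,130) and (605,165). I'll use this second view to check the grip point.

```bash
python3 - <<'E'
from h import *
s=Cam("side")
o=lambda u,v:np.array([(u-400+.5)/4-.5+405,(v+.5)/4-.5+225])
print("lens side",s.plane(o(501,257),.034), "screws",s.plane(o(551,213),.038),s.plane(o(562,189),.038))
q=lambda P:(s.proj(P)-[405,225]+.5)*4+[399.5,-.5]
print("grip top ->",q([.504,-.183,.038]),"lens ->",q([.444,-.139,.034]), "bell top->",q([.542,-.212,.042]),"tcp",q([.5017,-.1824,.0692]))
E
```

```text
lens side [ 0.43650645 -0.13840436  0.034     ] screws [ 0.48405627 -0.18121033  0.038     ] [ 0.51392923 -0.19449739  0.038     ]
grip top -> [548.58446712 196.77207667] lens -> [500.16110934 250.52856993] bell top-> [579.57271585 162.77062545] tcp [553.94854662 163.24860859]
```

```bash
python3 -m inch '[{"x":-0.2,"y":0.1,"z":2,"twist":0,"fingers":5.5},{"x":0,"y":0,"z":2,"twist":0,"fingers":5.5},{"x":0,"y":0,"z":1.5,"twist":0,"fingers":5.5},{"x":0,"y":0,"z":0.4,"twist":0,"fingers":5.5},{"x":0,"y":0,"z":0,"twist":0,"fingers":5.5}]'
python3 goto.py .504 -.183 .009 .919
```

```text
clock: 3.95
eef_pos: [0.5063, -0.1832, 0.0128]
ee_rot: [0.0, 0.32, 0.947, 0.0]
wrist_force: [0.7, 0.4, 0.4]
finger_gap: 0.0552
gripper_force: 0.0
pos [ 0.5063 -0.1832  0.0128] yang 0.92 tilt [ 0.001 -0.   ] shift cm [ 0.19 -0.12  0.38] twist 0.001 t 3.95 F [0.7 0.4 0.4] gap 0.0552
```

```bash
python3 -m inch '[{"x":0.1,"y":0,"z":0.3,"twist":0,"fingers":3.5},{"x":0,"y":0,"z":0,"twist":0,"fingers":3.5},{"x":0,"y":0,"z":0,"twist":0,"fingers":2.5},{"x":0,"y":0,"z":0,"twist":0,"fingers":1.5},{"x":0,"y":0,"z":0,"twist":0,"fingers":1},{"x":0,"y":0,"z":0,"twist":0,"fingers":1},{"x":0,"y":0,"z":0,"twist":0,"fingers":1}]' 60
python3 goto.py .504 -.183 .009 .919
```

```text
clock: 4.82
eef_pos: [0.5046, -0.1829, 0.0098]
ee_rot: [-0.0, 0.32, 0.947, -0.0]
wrist_force: [-4.0, -0.8, 6.1]
finger_gap: 0.0249
gripper_force: 58.6
pos [ 0.5046 -0.1829  0.0098] yang 0.92 tilt [-0.001 -0.001] shift cm [ 0.04 -0.04  0.08] twist 0.001 t 4.825 F [-4.  -0.8  6.1] gap 0.0249
```

```bash
python3 -m inch '[{"x":0,"y":0,"z":-0.5,"twist":0,"fingers":1},{"x":0,"y":0,"z":-1.5,"twist":0,"fingers":1},{"x":0,"y":0,"z":-3,"twist":0,"fingers":1},{"x":0,"y":0,"z":-3,"twist":0,"fingers":1},{"x":0,"y":0,"z":-3,"twist":0,"fingers":1},{"x":0,"y":0,"z":-3,"twist":0,"fingers":1},{"x":0,"y":0,"z":-2,"twist":0,"fingers":1},{"x":0,"y":0,"z":0,"twist":0,"fingers":1}]' 80
python3 goto.py .483 .167 .17 1.760
```

```text
clock: 5.82
eef_pos: [0.5061, -0.1824, 0.1713]
ee_rot: [0.002, 0.32, 0.947, 0.001]
wrist_force: [0.2, 0.8, -4.5]
finger_gap: 0.0251
gripper_force: 78.7
pos [ 0.5061 -0.1824  0.1713] yang 0.92 tilt [ 0.004 -0.   ] shift cm [23.01 26.4   0.11] twist -0.84 t 5.825 F [ 0.2  0.8 -4.5] gap 0.0251
```

```bash
python3 -m inch '[{"x":0.9,"y":1,"z":0,"twist":0,"fingers":1},{"x":1.8,"y":2,"z":0,"twist":0,"fingers":1},{"x":1.8,"y":2.1,"z":0,"twist":0,"fingers":1},{"x":1.8,"y":2.1,"z":0,"twist":0,"fingers":1},{"x":1.8,"y":2.1,"z":0,"twist":0,"fingers":1},{"x":1.8,"y":2.1,"z":0,"twist":0,"fingers":1},{"x":1.8,"y":2.1,"z":0,"twist":0,"fingers":1},{"x":1.8,"y":2.1,"z":0,"twist":0,"fingers":1},{"x":1.8,"y":2.1,"z":0,"twist":0,"fingers":1},{"x":1.8,"y":2.1,"z":0,"twist":0,"fingers":1},{"x":1.8,"y":2.1,"z":0,"twist":0,"fingers":1},{"x":1.8,"y":2.1,"z":0,"twist":0,"fingers":1},{"x":1.5,"y":1.7,"z":0,"twist":0,"fingers":1},{"x":0.8,"y":0.8,"z":0,"twist":-0.14,"fingers":1},{"x":0,"y":0,"z":0,"twist":-0.14,"fingers":1},{"x":0,"y":0,"z":0,"twist":-0.14,"fingers":1},{"x":0,"y":0,"z":0,"twist":-0.14,"fingers":1},{"x":0,"y":0,"z":0,"twist":-0.14,"fingers":1},{"x":0,"y":0,"z":0,"twist":-0.14,"fingers":1},{"x":0,"y":0,"z":0,"twist":0,"fingers":1}]'
python3 goto.py .483 .167 .17 1.760
```

```text
clock: 8.32
eef_pos: [0.4817, 0.1679, 0.1681]
ee_rot: [-0.001, -0.094, 0.996, -0.0]
wrist_force: [0.7, -0.4, -5.2]
finger_gap: 0.0248
gripper_force: 78.7
pos [0.4817 0.1679 0.1681] yang 1.759 tilt [-0.002 -0.001] shift cm [-0.11 -0.11 -0.19] twist -0.001 t 8.325 F [ 0.7 -0.4 -5.2] gap 0.0248
```

```bash
python3 - <<'E'
from h import *
t,s=Cam("top"),Cam("side")
cv2.imwrite("pics/e.png",np.hstack([crop(t,280,195,100,130,4),crop(s,270,195,100,130,4)]))
q=lambda P:(s.proj(P)-[270,195]+.5)*4+[399.5,-.5]
ax=np.array([np.cos(-2.952),np.sin(-2.952)])
tc=np.array([.4817,.1679]); o=tc-ax*.0474
print("pred origin",o,"mouth",q([*o,.158]),"belltop",q([*o,.2]),"lens",q([*(o+.125*ax),.158+.034]),"ball",q([.5293,.1763,.095]))
E
```

```text
pred origin [0.52825064 0.17683295] mouth [593.49341214 152.40059243] belltop [593.7302116  100.84282863] lens [627.03571023 206.51876543] ball [593.91110282 226.09882686]
```

View pics/e.png

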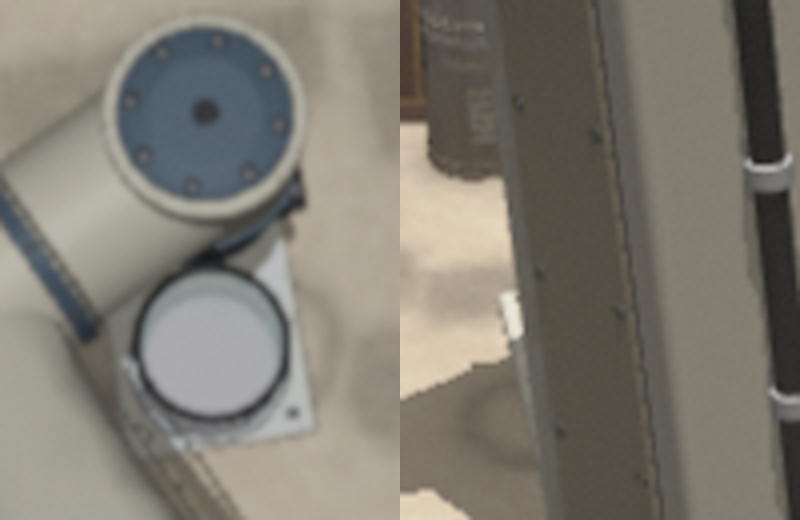

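The side view is blocked by the arm. The top view shows the lens ring centred at about crop (212,343), over the dish, with outer edges at x=134 to 290 and y=265 to 422.

```bash
python3 - <<'E'
from h import *
t=Cam("top")
o=lambda u,v:np.array([(u+.5)/4-.5+280,(v+.5)/4-.5+195])
L=t.plane(o(212,343),.188);ax=np.array([np.cos(-2.952),np.sin(-2.952)])
tc=sense()["eef_pos"][:2]
print("lens",L,"edges",t.plane(o(134,343),.188),t.plane(o(290,343),.188),"origin via lens",L[:2]-.125*ax,"via tcp",tc-.0474*ax,"ang tcp->lens",np.arctan2(*(L[:2]-tc)[::-1]),np.linalg.norm(L[:2]-tc),"dishspot",np.array([.5293,.1763])+.125*ax)
E
```

```text
lens [0.4083056  0.15452462 0.188     ] edges [0.40702848 0.20209951 0.188     ] [0.40958353 0.10691973 0.188     ] origin via lens [0.53106574 0.17808198] via tcp [0.52877608 0.17673494] ang tcp->lens -2.9638693204934206 0.07510280351548582 dishspot [0.40653986 0.15274264]
```

```bash
python3 -m inch '[{"x":0,"y":-0.1,"z":1.5,"twist":0,"fingers":1},{"x":0,"y":0,"z":1.5,"twist":0,"fingers":1},{"x":0,"y":0,"z":1,"twist":0,"fingers":1},{"x":0,"y":0,"z":0.5,"twist":0,"fingers":1},{"x":0,"y":0,"z":0.3,"twist":0,"fingers":1},{"x":0,"y":0,"z":0.3,"twist":0,"fingers":1},{"x":0,"y":0,"z":0.3,"twist":0,"fingers":1},{"x":0,"y":0,"z":0.3,"twist":0,"fingers":1},{"x":0,"y":0,"z":0,"twist":0,"fingers":1}]'
python3 goto.py .482 .167 .085 1.760
```

```text
clock: 9.6
eef_pos: [0.4828, 0.1666, 0.1121]
ee_rot: [-0.0, -0.094, 0.996, -0.0]
wrist_force: [0.0, 0.0, -3.9]
finger_gap: 0.0251
gripper_force: 78.7
pos [0.4828 0.1666 0.1121] yang 1.759 tilt [-0. -0.] shift cm [0.07 0.05 2.71] twist -0.001 t 9.6 F [ 0.   0.  -3.9] gap 0.0251
```

```bash
python3 -m inch '[{"x":0,"y":0,"z":0.3,"twist":0,"fingers":1},{"x":0,"y":0,"z":0.3,"twist":0,"fingers":1},{"x":0,"y":0,"z":0.3,"twist":0,"fingers":1},{"x":0,"y":0,"z":0.3,"twist":0,"fingers":1},{"x":0,"y":0,"z":0,"twist":0,"fingers":1}]'
python3 goto.py .482 .167 .085 1.760
```

```text
clock: 10.22
eef_pos: [0.4827, 0.1666, 0.1]
ee_rot: [-0.0, -0.094, 0.996, -0.0]
wrist_force: [-0.5, 0.6, -3.6]
finger_gap: 0.0247
gripper_force: 78.7
pos [0.4827 0.1666 0.1   ] yang 1.76 tilt [-0.001 -0.   ] shift cm [0.07 0.05 1.5 ] twist -0.0 t 10.225 F [-0.5  0.6 -3.6] gap 0.0247
```

Free so far: the mouth is about 15 mm above the seat and already past the ball's equator.

```bash
python3 -m inch '[{"x":0,"y":0,"z":0.3,"twist":0,"fingers":1},{"x":0,"y":0,"z":0.3,"twist":0,"fingers":1},{"x":0,"y":0,"z":0.25,"twist":0,"fingers":1},{"x":0,"y":0,"z":0.2,"twist":0,"fingers":1},{"x":0,"y":0,"z":0.15,"twist":0,"fingers":1},{"x":0,"y":0,"z":0.1,"twist":0,"fingers":1},{"x":0,"y":0,"z":0,"twist":0,"fingers":1}]'
python3 goto.py .482 .167 .085 1.760
```

```text
clock: 11.1
eef_pos: [0.4822, 0.167, 0.0869]
ee_rot: [-0.001, -0.094, 0.996, 0.0]
wrist_force: [-4.3, 2.5, -1.4]
finger_gap: 0.0246
gripper_force: 79.0
pos [0.4822 0.167  0.0869] yang 1.76 tilt [-0.001  0.   ] shift cm [0.02 0.   0.19] twist -0.0 t 11.1 F [-4.3  2.5 -1.4] gap 0.0246
```

```bash
python3 -m inch '[{"x":0.05,"y":0.04,"z":0.1,"twist":0,"fingers":1},{"x":0,"y":0,"z":0.1,"twist":0,"fingers":1},{"x":0,"y":0,"z":0.05,"twist":0,"fingers":1},{"x":0,"y":0,"z":0,"twist":0,"fingers":1}]'
python3 goto.py .482 .167 .085 1.760
```

```text
clock: 11.6
eef_pos: [0.4822, 0.1671, 0.0849]
ee_rot: [-0.0, -0.094, 0.996, 0.0]
wrist_force: [-4.9, 1.3, -0.5]
finger_gap: 0.0248
gripper_force: 79.2
pos [0.4822 0.1671 0.0849] yang 1.76 tilt [-0.  0.] shift cm [ 0.02 -0.   -0.01] twist -0.0 t 11.6 F [-4.9  1.3 -0.5] gap 0.0248
```

```bash
python3 -m inch '[{"x":0.05,"y":0,"z":0.1,"twist":0,"fingers":1},{"x":0,"y":0,"z":0,"twist":0,"fingers":1}]'
python3 goto.py .482 .167 .085 1.760
```

```text
clock: 11.85
eef_pos: [0.4822, 0.1671, 0.0849]
ee_rot: [0.001, -0.094, 0.996, 0.0]
wrist_force: [-5.8, 1.1, 5.5]
finger_gap: 0.0248
gripper_force: 80.1
pos [0.4822 0.1671 0.0849] yang 1.76 tilt [0.001 0.   ] shift cm [ 0.02 -0.01 -0.01] twist 0.0 t 11.85 F [-5.8  1.1  5.5] gap 0.0248
```

Seated: the height has stopped changing and the force is rising. I'll release and lift clear.

```bash
python3 -m inch '[{"x":0,"y":0,"z":0,"twist":0,"fingers":3},{"x":0,"y":0,"z":0,"twist":0,"fingers":4},{"x":0,"y":0,"z":0,"twist":0,"fingers":5.5},{"x":0,"y":0,"z":0,"twist":0,"fingers":5.5},{"x":0,"y":0,"z":-1.5,"twist":0,"fingers":5.5},{"x":0,"y":0,"z":-3,"twist":0,"fingers":5.5},{"x":0,"y":0,"z":-4,"twist":0,"fingers":3},{"x":0,"y":0,"z":-4,"twist":0,"fingers":1},{"x":0,"y":0,"z":-2,"twist":0,"fingers":0},{"x":0,"y":0,"z":0,"twist":0,"fingers":0}]'
python3 goto.py .5903 .188 .21 1.760
python3 - <<'E'
from h import *
t,s=Cam("top"),Cam("side")
cv2.imwrite("pics/f.png",np.hstack([crop(t,280,195,100,130,4),crop(s,270,195,100,130,4)]))
E
```

```text
clock: 13.1
eef_pos: [0.4828, 0.1674, 0.2315]
ee_rot: [0.002, -0.094, 0.996, 0.001]
wrist_force: [-0.8, -0.5, -0.7]
finger_gap: 0.0001
gripper_force: 0.0
pos [0.4828 0.1674 0.2315] yang 1.76 tilt [0.004 0.003] shift cm [-10.93   0.     2.2 ] twist -0.0 t 13.1 F [-0.8 -0.5 -0.7] gap 0.0001
```

View pics/f.png

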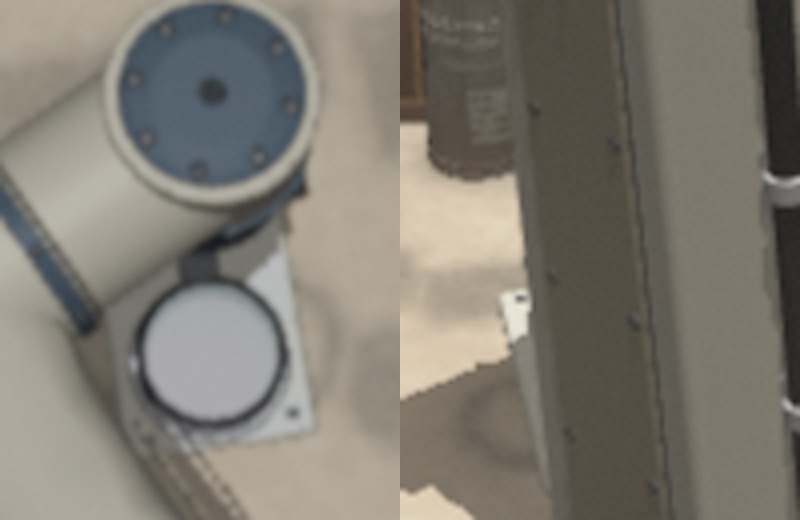

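The lens ring is centred over the dish, near crop (211,352), and the arm lies along the stand axis. Next I'll move the closed fingers over the lever and press along its arc.

```bash
python3 -m inch '[{"x":-2,"y":0,"z":0,"twist":0,"fingers":0},{"x":-3,"y":0,"z":0,"twist":0,"fingers":0},{"x":-2.5,"y":0,"z":0,"twist":0,"fingers":0},{"x":-1,"y":0,"z":1,"twist":0,"fingers":0},{"x":0,"y":0,"z":2,"twist":0,"fingers":0},{"x":0,"y":0,"z":1.5,"twist":0,"fingers":0},{"x":0,"y":0,"z":0,"twist":0,"fingers":0}]' 40
python3 goto.py .5661 .1832 .175 1.760
```

```text
clock: 14.08
eef_pos: [0.5641, 0.1824, 0.182]
ee_rot: [-0.002, -0.094, 0.996, -0.001]
wrist_force: [0.4, 0.3, 0.0]
finger_gap: -0.0
gripper_force: 0.0
pos [0.5641 0.1824 0.182 ] yang 1.76 tilt [-0.003 -0.002] shift cm [-0.22  0.04  0.7 ] twist -0.0 t 14.075 F [0.4 0.3 0. ] gap -0.0
```

```bash
python3 -m inch '[{"x":-0.2,"y":0,"z":0.7,"twist":0,"fingers":0},{"x":-0.15,"y":0,"z":0.5,"twist":0,"fingers":0},{"x":-0.25,"y":0,"z":0.5,"twist":0,"fingers":0},{"x":-0.25,"y":0,"z":0.5,"twist":0,"fingers":0},{"x":0,"y":0,"z":0,"twist":0,"fingers":0}]'
python3 goto.py .5885 .1875 .1275 1.760
```

```text
clock: 14.7
eef_pos: [0.5736, 0.1844, 0.1611]
ee_rot: [-0.001, -0.094, 0.996, -0.0]
wrist_force: [0.4, -0.3, 0.1]
finger_gap: 0.0002
gripper_force: 0.0
pos [0.5736 0.1844 0.1611] yang 1.759 tilt [-0.001 -0.   ] shift cm [-1.53  0.02  3.36] twist -0.001 t 14.7 F [ 0.4 -0.3  0.1] gap 0.0002
```

```bash
python3 -m inch '[{"x":-0.15,"y":0,"z":0.5,"twist":0,"fingers":0},{"x":-0.2,"y":0,"z":0.5,"twist":0,"fingers":0}]'; python3 -m inch '[{"x":-0.2,"y":0,"z":0.5,"twist":0,"fingers":0}]';python3 -m inch '[{"x":-0.2,"y":0,"z":0.5,"twist":0,"fingers":0}]'
python3 goto.py .5885 .1875 .1275 1.760
```

```text
clock: 14.95
eef_pos: [0.5777, 0.1852, 0.152]
ee_rot: [0.001, -0.094, 0.996, 0.0]
wrist_force: [-0.1, -0.3, 2.4]
finger_gap: 0.0002
gripper_force: 1.2
clock: 15.08
eef_pos: [0.5795, 0.1856, 0.1467]
ee_rot: [0.0, -0.094, 0.996, 0.0]
wrist_force: [1.4, 0.0, 3.4]
finger_gap: -0.0001
gripper_force: 1.2
clock: 15.2
eef_pos: [0.5815, 0.186, 0.1416]
ee_rot: [0.0, -0.094, 0.996, 0.0]
wrist_force: [0.9, 0.0, 3.2]
finger_gap: -0.0
gripper_force: 1.2
pos [0.5815 0.186  0.1416] yang 1.76 tilt [0.001 0.   ] shift cm [-0.72  0.02  1.41] twist -0.0 t 15.2 F [0.9 0.  3.2] gap -0.0
```

The lever is turning at about 3 N, as expected. I'll keep going to the stop.

```bash
python3 -m inch '[{"x":-0.2,"y":0,"z":0.4,"twist":0,"fingers":0},{"x":-0.2,"y":0,"z":0.4,"twist":0,"fingers":0},{"x":-0.2,"y":0,"z":0.3,"twist":0,"fingers":0}]'; python3 -m inch '[{"x":-0.1,"y":0,"z":0.2,"twist":0,"fingers":0},{"x":0,"y":0,"z":0.15,"twist":0,"fingers":0}]';python3 -m inch '[{"x":0,"y":0,"z":0.1,"twist":0,"fingers":0},{"x":0,"y":0,"z":0,"twist":0,"fingers":0}]'
python3 goto.py .5885 .1875 .1275 1.760
```

```text
clock: 15.58
eef_pos: [0.5862, 0.1868, 0.1299]
ee_rot: [-0.001, -0.094, 0.996, -0.0]
wrist_force: [-0.9, -0.3, 1.7]
finger_gap: -0.0001
gripper_force: 1.0
clock: 15.82
eef_pos: [0.5879, 0.1871, 0.1274]
ee_rot: [-0.0, -0.094, 0.996, -0.0]
wrist_force: [-4.7, -0.5, 8.4]
finger_gap: 0.0
gripper_force: 3.6
clock: 16.08
eef_pos: [0.5879, 0.1871, 0.1273]
ee_rot: [0.0, -0.094, 0.996, -0.0]
wrist_force: [-4.2, -0.4, 6.2]
finger_gap: -0.0
gripper_force: 3.3
pos [0.5879 0.1871 0.1273] yang 1.76 tilt [0.001 0.   ] shift cm [-0.07  0.03 -0.02] twist -0.0 t 16.075 F [-4.2 -0.4  6.2] gap -0.0
```

```bash
python3 -m inch '[{"x":0,"y":0,"z":0.2,"twist":0,"fingers":0},{"x":0,"y":0,"z":0.1,"twist":0,"fingers":0},{"x":0,"y":0,"z":0,"twist":0,"fingers":0}]'; python3 -m inch '[{"x":0,"y":0,"z":-1,"twist":0,"fingers":0},{"x":0,"y":0,"z":-3,"twist":0,"fingers":0},{"x":0,"y":0,"z":-4,"twist":0,"fingers":0},{"x":0,"y":0,"z":-4,"twist":0,"fingers":0},{"x":0,"y":-2,"z":-2,"twist":0,"fingers":0},{"x":0,"y":-4,"z":0,"twist":0,"fingers":0},{"x":0,"y":-4,"z":0,"twist":0,"fingers":0},{"x":0,"y":-4,"z":0,"twist":0,"fingers":0},{"x":0,"y":-4,"z":0,"twist":0,"fingers":0},{"x":0,"y":-4,"z":0,"twist":0,"fingers":0},{"x":0,"y":-4,"z":0,"twist":0,"fingers":0},{"x":0,"y":-4,"z":0,"twist":0,"fingers":0},{"x":0,"y":-4,"z":0,"twist":0,"fingers":0},{"x":0,"y":-2,"z":0,"twist":0,"fingers":0},{"x":0,"y":0,"z":0,"twist":0,"fingers":0}]'
python3 - <<'E'
from h import *
t,s=Cam("top"),Cam("side")
cv2.imwrite("pics/g.png",np.hstack([crop(t,290,195,100,130,4),crop(s,270,205,100,130,4)]))
E
```

```text
clock: 16.45
eef_pos: [0.5885, 0.1872, 0.1268]
ee_rot: [0.002, -0.095, 0.996, 0.0]
wrist_force: [-7.3, -0.6, 17.0]
finger_gap: -0.0
gripper_force: 8.2
clock: 18.32
eef_pos: [0.6557, -0.1675, 0.2625]
ee_rot: [-0.0, -0.093, 0.996, 0.0]
wrist_force: [-0.3, 0.7, -0.4]
finger_gap: 0.0001
gripper_force: 0.0
```

View pics/g.png

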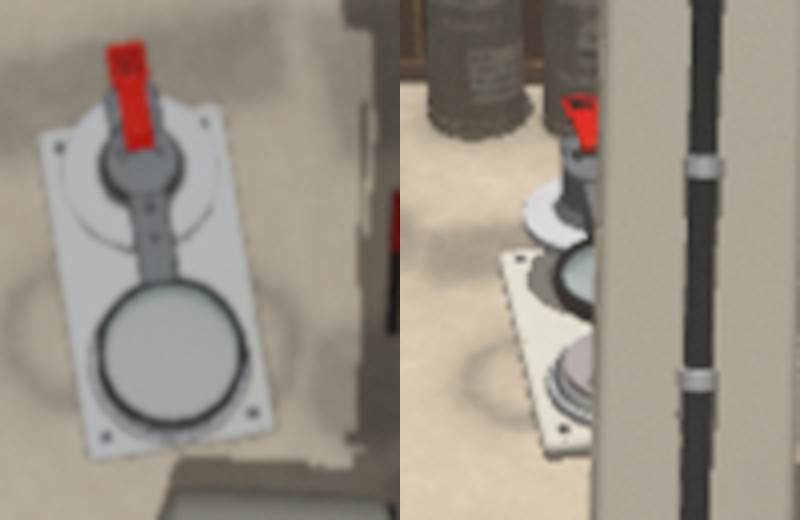

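The top view shows the bell on the ball at about (142,165) and the lens at (171,352) over the dish. The lever runs outward with its end at (127,45). I'll check these against the latched geometry.

```bash
python3 - <<'E'
from h import *
t=Cam("top")
o=lambda P:(t.proj(P)-[290,195]+.5)*4-.5
ax=np.array([.982,.188]);O=np.array([.529,.176])
for n,x,z in(("lever end, down",76,.127),("lever end, 0.3 up",73,.146),("lens",-125,.105),("bell",0,.117)): print(n,o([*(O+ax*x/1000),z]))
q=lambda u,v,z:t.plane(((u+.5)/4-.5+290,(v+.5)/4-.5+195),z)
L=q(171,352,.107);B=q(142,165,.117);print(L,B,"yaw",np.arctan2(*(B-L)[1::-1]))
E
```

```text
lever end, down [122.05763508  45.68981147]
lever end, 0.3 up [122.84942498  44.61476635]
lens [172.30495375 355.14141529]
bell [140.99554045 162.83176563]
[0.408117  0.1534285 0.107    ] [0.52760408 0.17531446 0.117     ] yaw 0.18115772272095124
```

```bash
python3 -c "
from workcell import *
print(hand_in())"
```

```text
the job is handed in; nothing more can be done
None
```

The magnifier sits flat on its seat with the lens about 2 mm from the middle of the dish spot. The red lever was pressed to its stop and released, and the job was handed in at about 18.5 s (the hand-in returned no verdict).

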